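Load the reagent carrier with the white kit bottles

TASK

Load the carrier for the extraction run: stand each white reagent bottle, right down on the floor of the nest, in the nest block of the same colour as its cap. Keep the bottles upright and set them down rather than drop them, and leave the two amber bottles, which have caps like theirs but are not part of this kit, standing where they are.

Things in the scene. Friction and masses are not known exactly. Their poses are not given: they have to be found in the camera images.
- bottle_red: white plastic bottle with a red cap, to be packed, loose on the bench. 60 ml screw-cap bottle, upright: round body 42 mm diameter from the foot to 58 mm up, shoulder tapering in to 67 mm, ribbed cap 29 mm diameter from 70 to 89.5 mm; 50 to 105 g. Origin: centre of the underside, z up along the bottle's axis.
- bottle_blue: white plastic bottle with a blue cap, to be packed, loose on the bench. 60 ml screw-cap bottle, upright: round body 42 mm diameter from the foot to 58 mm up, shoulder tapering in to 67 mm, ribbed cap 29 mm diameter from 70 to 89.5 mm; 50 to 105 g. Origin: centre of the underside, z up along the bottle's axis.
- bottle_green: white plastic bottle with a green cap, to be packed, loose on the bench. 60 ml screw-cap bottle, upright: round body 42 mm diameter from the foot to 58 mm up, shoulder tapering in to 67 mm, ribbed cap 29 mm diameter from 70 to 89.5 mm; 50 to 105 g. Origin: centre of the underside, z up along the bottle's axis.
- bottle_yellow: white plastic bottle with a yellow cap, to be packed, loose on the bench. 60 ml screw-cap bottle, upright: round body 42 mm diameter from the foot to 58 mm up, shoulder tapering in to 67 mm, ribbed cap 29 mm diameter from 70 to 89.5 mm; 50 to 105 g. Origin: centre of the underside, z up along the bottle's axis.
- amber_red: dark brown (amber) bottle with a red cap and a pale label band, not part of this kit, loose on the bench. Same form and size as the white ones: 60 ml screw-cap bottle, upright: round body 42 mm diameter from the foot to 58 mm up, shoulder tapering in to 67 mm, ribbed cap 29 mm diameter from 70 to 89.5 mm; 50 to 105 g. Origin: centre of the underside, z up along the bottle's axis.
- amber_green: dark brown (amber) bottle with a green cap and a pale label band, not part of this kit, loose on the bench. Same form and size as the white ones: 60 ml screw-cap bottle, upright: round body 42 mm diameter from the foot to 58 mm up, shoulder tapering in to 67 mm, ribbed cap 29 mm diameter from 70 to 89.5 mm; 50 to 105 g. Origin: centre of the underside, z up along the bottle's axis.
- nest_red: red nest block, fixed, 84 mm square, 30 mm high, with a round bore 60 mm wide, 24 mm deep in its middle, open at the top. Origin: centre of the underside, 6 mm above the bench; bore floor 6 mm above it; x, y along the sides. The four nests sit two by two, 86 mm between centres, in an aluminium tray 188 mm square (rim 22 mm high, 21 mm grips on two sides); any colour in any corner.
- nest_blue: blue nest block, fixed, 84 mm square, 30 mm high, with a round bore 60 mm wide, 24 mm deep in its middle, open at the top. Origin: centre of the underside, 6 mm above the bench; bore floor 6 mm above it; x, y along the sides. The four nests sit two by two, 86 mm between centres, in an aluminium tray 188 mm square (rim 22 mm high, 21 mm grips on two sides); any colour in any corner.
- nest_green: green nest block, fixed, 84 mm square, 30 mm high, with a round bore 60 mm wide, 24 mm deep in its middle, open at the top. Origin: centre of the underside, 6 mm above the bench; bore floor 6 mm above it; x, y along the sides. The four nests sit two by two, 86 mm between centres, in an aluminium tray 188 mm square (rim 22 mm high, 21 mm grips on two sides); any colour in any corner.
- nest_yellow: yellow nest block, fixed, 84 mm square, 30 mm high, with a round bore 60 mm wide, 24 mm deep in its middle, open at the top. Origin: centre of the underside, 6 mm above the bench; bore floor 6 mm above it; x, y along the sides. The four nests sit two by two, 86 mm between centres, in an aluminium tray 188 mm square (rim 22 mm high, 21 mm grips on two sides); any colour in any corner.
Mind the look-alikes: they are no part of the job. Leave any purple look-alike of the bottle_yellow alone. Leave any purple look-alike of the bottle_red alone.

How it is judged (in metres and radians):
At the end, for the whole second after the job is handed in: Each white bottle stands on the floor of the bore of the nest of its cap's colour (axis within 12 mm of the nest's centre, underside 3 to 10 mm above the nest's origin), upright within 0.12 rad, at rest; both amber bottles upright and within 20 mm of where they started (horizontal distance between bottle_red and nest_red below 0.012 m and z of bottle_red in the frame of nest_red between 0.003 and 0.01 m and angle between each of bottle_red, bottle_blue, bottle_green, bottle_yellow, amber_red, amber_green's own z axis and vertical below 0.12 rad and linear speed of each of bottle_red, bottle_blue, bottle_green, bottle_yellow below 0.02 m/s and angular speed of each of bottle_red, bottle_blue, bottle_green, bottle_yellow below 0.2 rad/s and horizontal distance between bottle_blue and nest_blue below 0.012 m and z of bottle_blue in the frame of nest_blue between 0.003 and 0.01 m and horizontal distance between bottle_green and nest_green below 0.012 m and z of bottle_green in the frame of nest_green between 0.003 and 0.01 m and horizontal distance between bottle_yellow and nest_yellow below 0.012 m and z of bottle_yellow in the frame of nest_yellow between 0.003 and 0.01 m and distance of each of amber_red, amber_green from where it was at the start of the episode below 0.02 m); the robot touches nothing.
It fails at once if an amber bottle is shifted by more than 20 mm or tipped (distance of any of amber_red, amber_green from where it was at the start of the episode above 0.02 m or angle between any of amber_red, amber_green's own z axis and vertical above 0.5 rad).
It fails at once if a white bottle is tipped by more than about 35 degrees (angle between any of bottle_red, bottle_blue, bottle_green, bottle_yellow's own z axis and vertical above 0.6 rad).
It fails at once if a white bottle is dropped: it falls free at more than 0.7 m/s (from over about 25 mm) ((contact force between the fingers and bottle_red below 0.05 N and linear speed of bottle_red above 0.7 m/s) or (contact force between the fingers and bottle_blue below 0.05 N and linear speed of bottle_blue above 0.7 m/s) or (contact force between the fingers and bottle_green below 0.05 N and linear speed of bottle_green above 0.7 m/s) or (contact force between the fingers and bottle_yellow below 0.05 N and linear speed of bottle_yellow above 0.7 m/s)).
It also fails if it takes over 99 s, if anything falls off the work surface, if the arm or the gripper's body presses on something with over 40 N, if the wrist force passes 120 N, or if a joint passes its speed limit or range.

ROBOT

A 7-joint arm with a two-finger parallel gripper is mounted at the origin on the work surface. World frame = base frame: x ahead of the robot, y to its left, z up, the work surface at z = 0. Lengths are in mm, angles in rad, forces in N, time in s.
With the tool pointing down it reaches from about 400 to 875 mm from the base axis. Payload 19.3 kg.
Tool frame: the origin (TCP) lies at the very end of the fingers, on their centre line; the grasp point (between the pads) lies 19 mm behind it (grip_point_offset is the z of the grasp point in the tool frame, in mm); z points along the fingers, y is the line along which they close (so a half turn about z gives the same grasp; the last joint's range is limited). The gripper opens to 85 mm and grips with 20 to 120 N. Pads are 22 mm wide; open, the fingers measure 114 mm over their backs; the gripper's body (76 mm by 85 mm) begins 54 mm behind the grasp point. The pads swing forward as they close: fully open they stand 13 mm farther back than shut.
Start: joints at [-1.301, 0.521, -0.036, 1.599, 0.021, 1.021, -0.113], TCP at [208.33, 589.247, 198.991] pointing down, gripper open.
Joint ranges: [-2.91, 2.91], [-0.3, 2.13], [-1.5, 1.42], [0.17, 2.43], [-1.26, 4.41], [0.16, 1.93], [-2.52, 2.52]. Speed limits (rad/s): [1.89, 1.89, 2.39, 2.39, 3.01, 3.01, 3.01].

INTERFACE

Orientations are given as a 3x3 rotation matrix whose columns are the frame's x, y, z axes.
In Python, from workcell import movep, movel, goto_joints, open_gripper, clamp, wait, inverse_kinematics, read_state, camera, PlanningError, finish_job, grip_point_offset gives the robot as it stands. Calls block until the motion is done:
- movep(position, orientation): joint-space move of the TCP to a pose.
- movel(position, frame=None, max_speed=150, guard=None): straight line of the TCP; frame=None keeps the orientation; max_speed is the mean speed in mm/s. With guard (N) it stops when the force on the tool has changed by that much, and returns True; else False.
- goto_joints(angles): joint-space move.
- open_gripper() and clamp(): open the fingers fully, or close them until they stop; the grip force is fixed at half the most.
- wait(seconds).
- inverse_kinematics(position, orientation): joint angles nearest the present ones, or None.
- read_state(): the state.
- camera(name): name is "side" or "top"; returns a dict with "image" (384x512x3 uint8, blue, green, red), "range_z" (384x512 float32, mm along the optical axis (not along the pixel's ray), 0 where there is no reading), "fx", "fy", "cx", "cy" (pixels), "cam_to_world" (4x4, takes a point from camera to world coordinates). Camera axes: x right, y up, looking along -z (the intrinsics and any distortion apply to the point x, -y, -z); pixel columns grow to the right and rows downward; lengths in mm; the calibration is good to about 2 mm. A picture is of the moment at which its call begins.
A pose or a line that the arm cannot do raises PlanningError and nothing moves.
- finish_job(): hands the job in; it is judged then, once.
The state is a dict: "time": time; "qpos": joint angles; "qvel": joint speeds; "joint_efforts": joint torques, N m; "eef_pos": TCP position; "tool_rot": TCP orientation; "ft_force": force on the tool from outside, world axes, zero at the start; "torque": the same for the moment, N m; "finger_gap": finger opening in mm; "gripper_force": force on a finger pad.
Only numpy, scipy, OpenCV 4.12 (cv2) and the standard library are available. Lean on these libraries where they do the work, as an engineer would, in place of code of your own. Each camera call takes 0.05 s, during which the arm holds its last target. There are 200 camera calls.

## Working session

There is one attempt and no reset: what is moved stays moved. The work goes in short steps, each a Python script; the robot and the scene stay as the last script left them, time stands still between calls to the robot, and variables do not carry over. Pictures are saved under pics/ and viewed, at most 14 in all, crops included, and the job is handed in when it is done.

```bash
ls; mkdir -p pics; python3 - <<'E'
from workcell import *
import cv2,numpy as np
for n in("top","side"):
    c=camera(n); cv2.imwrite(f"pics/{n}0.png",c["image"]); np.savez(f"{n}0.npz",**c)
    print(n,c["fx"],c["fy"],c["cx"],c["cy"],[k for k in c],np.round(c["cam_to_world"],3).tolist(), (c["range_z"]>0).mean())
s=read_state();print(s["time"],s["finger_gap"],np.round(s["tool_rot"],3).tolist(),grip_point_offset)
E
```

```text
pics
top 373.94125378703035 373.94125378703035 259.76583569708345 198.6448371025879 ['image', 'range_z', 'fx', 'fy', 'cx', 'cy', 'cam_to_world'] [[-0.027, 0.994, -0.102, 407.659], [-1.0, -0.026, 0.011, -29.366], [0.008, 0.102, 0.995, 1111.141], [0.0, 0.0, 0.0, 1.0]] 0.9958292643229166
side 347.3070846010221 347.3070846010221 251.35094801080373 193.98793099256358 ['image', 'range_z', 'fx', 'fy', 'cx', 'cy', 'cam_to_world'] [[0.837, 0.354, -0.417, 165.405], [-0.547, 0.555, -0.627, -612.627], [0.01, 0.753, 0.658, 622.762], [0.0, 0.0, 0.0, 1.0]] 0.9959665934244791
0.1 85.83168160952904 [[-0.943, 0.333, -0.0], [0.333, 0.943, -0.001], [-0.0, -0.001, -1.0]] -18.700000000000003
```

View pics/top0.png

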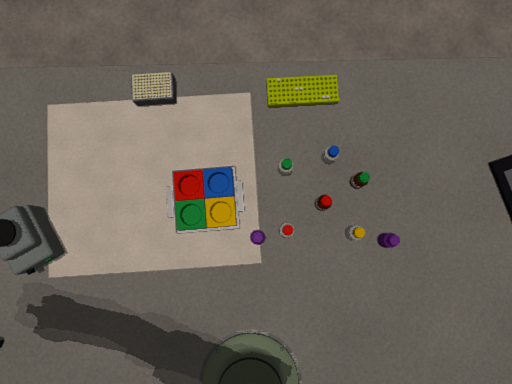

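View pics/side0.png

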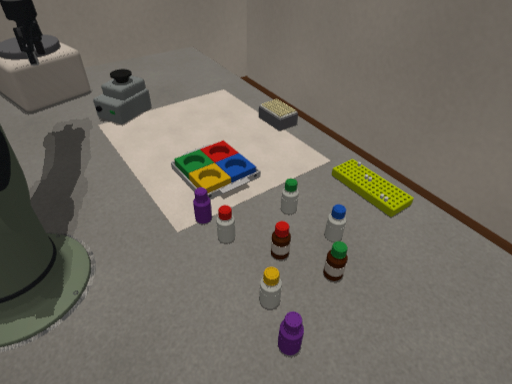

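Top view: the white bottles are green (286,166), blue (332,154), red (288,230) and yellow (357,233). The look-alikes are amber red (324,202), amber green (361,179) and purple (258,237) and (390,240). The tray is centred at about (206,200): red and blue nests in the upper row, green and yellow in the lower.

```bash
cat > vis.py <<'E'
import cv2,numpy as np
HUE={"red":[(0,7),(173,180)],"blue":[(100,120)],"green":[(50,85)],"yellow":[(18,30)],"purple":[(125,160)]}
def world(c):
    """world point of every pixel, from the range image"""
    h,w=c["range_z"].shape; u,v=np.meshgrid(np.arange(w),np.arange(h)); z=c["range_z"]
    p=np.stack([(u-c["cx"])/c["fx"]*z,-(v-c["cy"])/c["fy"]*z,-z],-1)
    T=np.array(c["cam_to_world"]); return p@T[:3,:3].T+T[:3,3]
def ray(c,uv,z):
    T=np.array(c["cam_to_world"]); d=T[:3,:3]@np.array([(uv[0]-c["cx"])/c["fx"],-(uv[1]-c["cy"])/c["fy"],-1])
    return (T[:3,3]+d*(z-T[2,3])/d[2])[:2]
def blobs(c,col,zlo,zhi,amin=15):
    hsv=cv2.cvtColor(np.asarray(c["image"]),cv2.COLOR_BGR2HSV); W=world(c)
    m=np.zeros(hsv.shape[:2],np.uint8)
    for a,b in HUE[col]: m|=cv2.inRange(hsv,(a,110,50),(b,255,255))
    m[(W[...,2]<zlo)|(W[...,2]>zhi)]=0
    n,l,st,ce=cv2.connectedComponentsWithStats(m)
    return [(ce[i],st[i,4],W[l==i],l==i) for i in range(1,n) if st[i,4]>=amin]
E
python3 - <<'E'
from vis import *
for n in("top","side"):
    c=dict(np.load(f"{n}0.npz")); print(n)
    for col in HUE:
        for ce,a,P,m in blobs(c,col,60,100):
            T=P[P[:,2]>np.percentile(P[:,2],90)-3]
            print(" cap",col,ce.round(1),a,"zmax",np.percentile(P[:,2],90).round(1),"ray",ray(c,ce,88).round(1),"rng",T[:,:2].mean(0).round(1),len(T))
        for ce,a,P,m in blobs(c,col,5,55,60):
            R=P[P[:,2]>30]
            if len(R)<20: continue
            r=cv2.minAreaRect(R[:,:2].astype(np.float32))
            print(" nest",col,ce.round(1),a,"z",np.percentile(P[:,2],[5,95]).round(1),"rect",np.round(r[0],1),np.round(r[1],1),round(r[2],1))
E
python3 - <<'E'
import cv2
i=cv2.imread("pics/top0.png")[130:260,160:420]
cv2.imwrite("pics/crop1.png",cv2.resize(i,None,fx=3,fy=3,interpolation=cv2.INTER_CUBIC))
E
```

```text
top
 cap red [325.6 200.6] 112 zmax 91.7 ray [ 502.1 -221.4] rng [ 502.7 -222.6] 60
 cap red [287.6 229.6] 93 zmax 92.6 ray [ 425.4 -113.8] rng [ 425.8 -113.4] 53
 nest red [188.3 184.5] 855 z [10.  39.1] rect [564.6 165.6] [84.6 84.7] 3.5
 cap blue [333.1 150.9] 98 zmax 91.6 ray [ 640.9 -248.5] rng [ 641.9 -248.3] 58
 nest blue [218.1 182.2] 835 z [10.5 38.8] rect [569.7  79.3] [84.3 82.5] 3.5
 cap green [286.4 163.1] 85 zmax 92.3 ray [ 609.8 -117.1] rng [ 610.8 -116.3] 50
 cap green [364.1 176.9] 92 zmax 92.4 ray [ 565.2 -331.3] rng [ 565.6 -331.1] 49
 nest green [190.4 214.1] 834 z [10.3 39. ] rect [478.6 160.5] [83.5 84. ] 3.2
 cap yellow [358.5 232. ] 107 zmax 91.7 ray [ 413.6 -307.4] rng [ 413.  -308.4] 66
 nest yellow [220.2 211.8] 879 z [ 9.9 39.2] rect [483.7  75. ] [83.8 84.5] 3.2
 cap purple [257.1 236.9] 142 zmax 92.0 ray [407.9 -30.3] rng [408.5 -29.7] 65
 cap purple [391.5 239.8] 153 zmax 91.9 ray [ 390.2 -396.3] rng [ 389.4 -403.3] 62
side
 cap red [224.8 212.2] 173 zmax 90.9 ray [ 421.6 -123.5] rng [ 425.2 -116.4] 87
 cap red [281.5 229.1] 212 zmax 91.1 ray [ 496.4 -2
[... 300 characters left out ...]
91.2 ray [ 602.6 -126. ] rng [ 609.  -119.8] 58
 cap green [338.7 249.5] 220 zmax 91.4 ray [ 558.9 -337. ] rng [ 564.4 -332.6] 118
 nest green [191.9 161.6] 532 z [11.9 37.7] rect [476.8 158.5] [84.2 82.1] 6.4
 cap yellow [271.  275.9] 268 zmax 91.4 ray [ 409.3 -315.1] rng [ 413.3 -310.3] 152
 nest yellow [209.6 177.3] 765 z [12.  37.8] rect [483.5  73.7] [83.6 85.8] 3.7
 cap purple [201.  196.7] 217 zmax 90.7 ray [400.8 -48.9] rng [407.4 -32.7] 71
 cap purple [291.9 325.4] 478 zmax 91.2 ray [ 381.8 -412.5] rng [ 389.  -405.7] 207
 nest purple [202.6 213.4] 232 z [ 6.9 52.2] rect [401.5 -43.6] [14.9 37.8] 62.2
 nest purple [288.4 344.5] 309 z [ 8.2 53. ] rect [ 379.1 -412.1] [16.  40.2] 33.1
```

View pics/crop1.png

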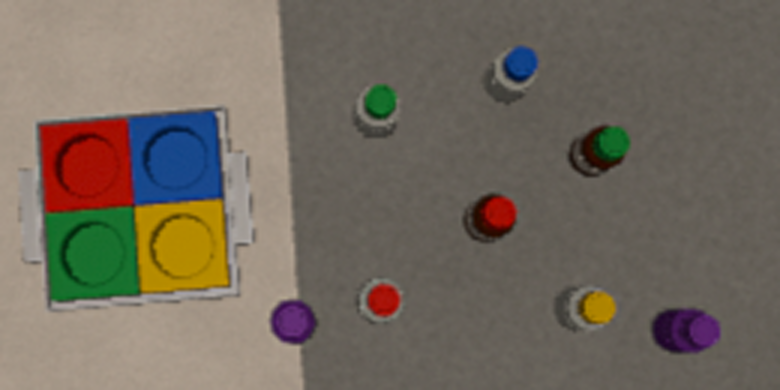

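The crop confirms the choice: white bodies under green (378,100), blue (520,62), red (382,298) and yellow (597,307). Both ambers have dark bodies, at (612,143) and (495,215), and both purple items are clearly separate. I'll do the red bottle first.

```bash
cat > job.py <<'E'
from workcell import *
import numpy as np
B={"red":(425.5,-113.8),"green":(610.2,-117),"blue":(641.5,-248.8),"yellow":(413.3,-308.5)}
N={"red":(564.6,165.6),"blue":(569.5,79.3),"green":(478.8,160.6),"yellow":(483.7,74.8)}
HI=190; GR=27   # travel height; TCP above the foot when gripping
def rot(a):
    """tool down, closing line at angle a in the xy plane"""
    y=np.array([np.cos(a),np.sin(a),0]); z=np.array([0,0,-1.]); return np.c_[np.cross(y,z),y,z]
def best(p,angles):
    q0=np.array(read_state()["qpos"]); o=[]
    for a in angles:
        q=inverse_kinematics(p,rot(a))
        if q is not None: o.append((np.abs(np.array(q)-q0).max()+.5*abs(q[6]),a))
    return rot(min(o)[1])
def log(s):
    r=read_state(); print(s,"t",round(r["time"],1),"p",np.round(r["eef_pos"],1),"gap",round(r["finger_gap"],1),"F",np.round(r["ft_force"],1))
def pick(c):
    x,y=B[c]; R=best([x,y,HI],[0,np.pi]); movep([x,y,HI],R)
    if movel([x,y,GR],max_speed=150,guard=15): log("HIT"); raise SystemExit
    clamp(); log("gripped"); movel([x,y,HI],max_speed=150); log("lifted")
def place(c):
    x,y=N[c]; d=np.radians(3.4)
    R=best([x,y,HI],[d+k*np.pi/4 for k in(1,3,5,7)]); movep([x,y,HI],R); log("over")
    movel([x,y,GR+12+6],max_speed=120); hit=movel([x,y,GR+12-2],max_speed=25,guard=8); log(f"down {hit}")
def release():
    open_gripper(); p=read_state()["eef_pos"]; movel([p[0],p[1],HI],max_speed=150); log("clear")
E
python3 - <<'E'
from job import *
import cv2
pick("red"); cv2.imwrite("pics/pick.png",camera("side")["image"])
E
```

```text
gripped t 4.5 p [ 426.3 -113.8   27.5] gap 32.4 F [ 0.3  1.5 11.1]
lifted t 5.7 p [ 425.1 -113.7  189.4] gap 27.2 F [-0.2 -0.1 -1.6]
```

View pics/pick.png

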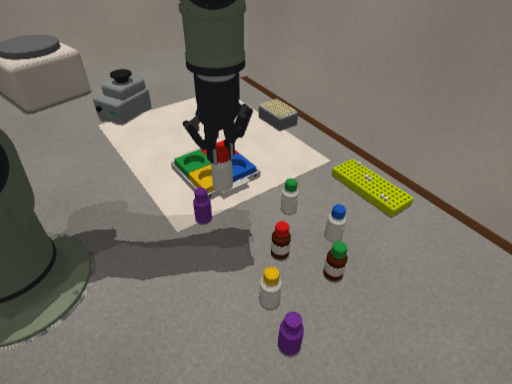

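The red bottle is held upright at (222,170), but the gap went from 32 to 27 mm. The pads slid up the shoulder to the neck and cap, so I'll measure how low the bottle hangs.

```bash
python3 - <<'E'
from vis import *; from job import *
c=camera("side"); W=world(c); log("")
hsv=cv2.cvtColor(c["image"],cv2.COLOR_BGR2HSV)
near=(np.hypot(W[...,0]-425,W[...,1]+114)<30)&(W[...,2]>90)
white=near&(hsv[...,1]<60)&(hsv[...,2]>110); red=near&(hsv[...,1]>120)
for n,m in(("white",white),("red",red)): print(n,m.sum(),np.percentile(W[m],[2,50,98],axis=0).round(1).tolist())
# column profile through the bottle
u=int(np.median(np.nonzero(red)[1])); print([(v,W[v,u].round(0).tolist(),c["image"][v,u].tolist()) for v in range(135,196,3)])
i=c["image"][90:210,160:290]; cv2.imwrite("pics/c2.png",cv2.resize(i,None,fx=4,fy=4))
E
```

```text
t 5.8 p [ 425.1 -113.9  189.4] gap 27.4 F [-0.   0.8 -0.8]
white 74 [[406.9, -134.1, 160.6], [417.0, -129.3, 218.7], [438.5, -119.7, 275.9]]
red 222 [[406.1, -129.4, 210.4], [423.9, -123.7, 244.5], [443.7, -102.4, 266.0]]
[(135, [640.0, 284.0, 2.0], [185, 201, 215]), (138, [631.0, 267.0, 2.0], [183, 198, 213]), (141, [598.0, 206.0, 35.0], [21, 28, 201]), (144, [589.0, 190.0, 35.0], [19, 26, 197]), (147, [430.0, -110.0, 248.0], [15, 17, 103]), (150, [425.0, -119.0, 248.0], [12, 15, 103]), (153, [420.0, -128.0, 248.0], [12, 15, 105]), (156, [421.0, -127.0, 240.0], [12, 16, 104]), (159, [419.0, -129.0, 235.0], [10, 13, 103]), (162, [419.0, -128.0, 228.0], [45, 48, 107]), (165, [418.0, -128.0, 221.0], [111, 118, 119]), (168, [416.0, -132.0, 217.0], [111, 117, 119]), (171, [416.0, -132.0, 210.0], [101, 107, 109]), (174, [415.0, -133.0, 203.0], [101, 107, 108]), (177, [415.0, -132.0, 196.0], [101, 107, 108]), (180, [414.0, -134.0, 190.0], [101, 106, 108]), (183, [415.0, -131.0, 180.0], [101, 107, 108]), (186, [414.0, -131.0, 172.0], [100, 107, 108]), (189, [415.0, -130.0, 163.0], [100, 107, 109]), (192, [494.0, 25.0, 5.0], [123, 127, 130]), (195, [490.0, 17.0, 2.0], [93, 101, 109])]
```

View pics/c2.png

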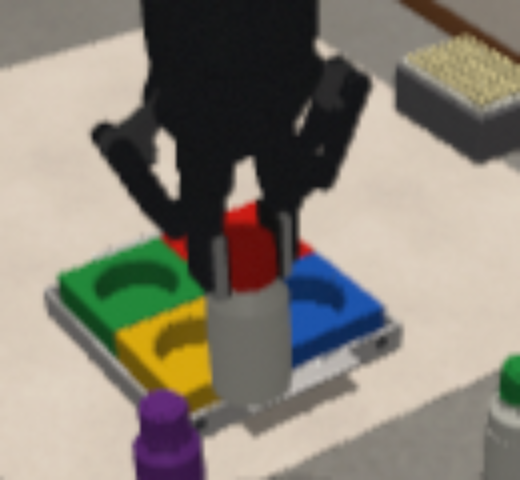

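Cap top is at z≈246.5, so the foot is at about 157, 32.4 mm below the TCP. The pads hold the cap, with the tips at the shoulder. A cap grip suits nesting, so I'll place with that offset and check upright before releasing.

```bash
sed -i 's/GR=27/GR=32.4/; s/\[x,y,GR\],max_speed=150,guard/[x,y,GR+1.6],max_speed=150,guard/; s/GR+12-2/GR+12-4/' job.py; python3 - <<'E'
from job import *
import cv2
place("red"); i=camera("side")["image"]; cv2.imwrite("pics/p1.png",cv2.resize(i[60:220,130:300],None,fx=3,fy=3))
E
```

```text
over t 7.0 p [564.6 163.6 190.2] gap 27.5 F [-0.4 -0.7 -0.4]
down True t 8.7 p [565.1 165.7  43.7] gap 27.4 F [-1.8  0.8 11.4]
```

View pics/p1.png

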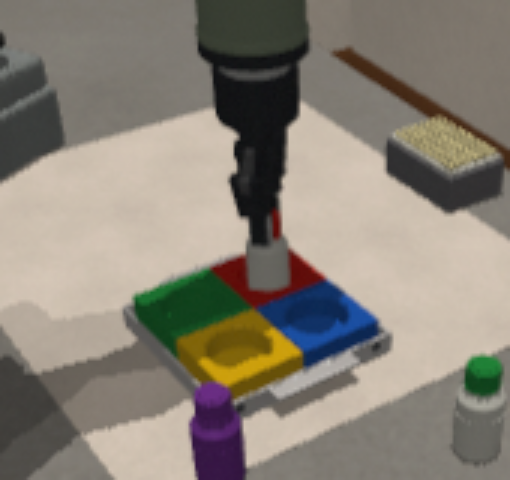

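The bottle sits upright in the red nest at (268,262), and contact came at the predicted 43.7. I'll release it and pick green with a higher cap grip.

```bash
python3 - <<'E'
from job import *
from vis import *
release(); pick("green")
c=camera("side"); W=world(c)
for ce,a,P,m in blobs(c,"green",150,300): print("cap",a,np.percentile(P,[2,50,98],axis=0).round(1).tolist())
t=camera("top")
for ce,a,P,m in blobs(t,"red",60,130): print("red",P[P[:,2]>np.percentile(P[:,2],90)-3].mean(0).round(1))
i=c["image"]; cv2.imwrite("pics/p2.png",cv2.resize(i[40:220,170:350],None,fx=3,fy=3))
E
```

```text
clear t 10.4 p [564.2 165.6 189.2] gap 85.5 F [-0.6  0.8 -0.1]
gripped t 13.3 p [ 610.6 -117.1   34.4] gap 27.0 F [0.5 0.3 6.4]
lifted t 14.5 p [ 609.8 -116.8  189.2] gap 26.9 F [ 0.1  0.1 -0.9]
cap 105 [[598.9, -131.8, 225.6], [607.5, -128.0, 240.1], [619.5, -113.3, 245.7]]
red [566.  165.1 103. ]
red [ 503.3 -223.    90.9]
```

View pics/p2.png

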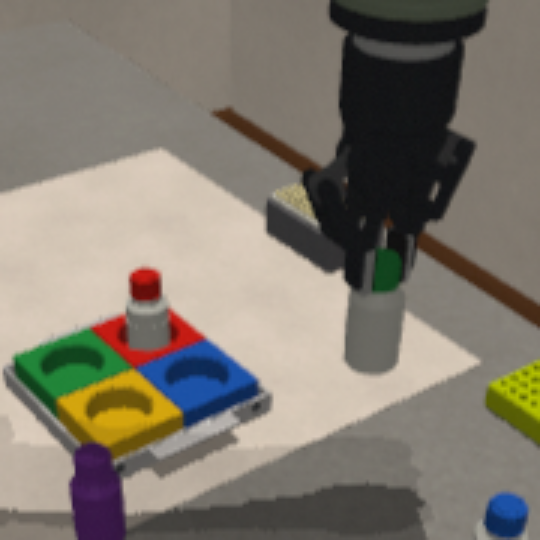

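Red stands in its nest at (148,310), axis about 1.5 mm off centre. Green hangs upright at (374,310) with the same offset, so I'll place it and then do blue and yellow the same way, stopping on any surprise.

```bash
python3 - <<'E'
from job import *
from vis import *
def chk(c):
    s=camera("side"); cv2.imwrite(f"pics/down_{c}.png",cv2.resize(s["image"],None,fx=1.5,fy=1.5))
    z=read_state()["eef_pos"][2]
    if not 42<z<48: print("odd height"); raise SystemExit
place("green"); chk("green"); release()
for c in("blue","yellow"):
    pick(c)
    g=read_state()["finger_gap"]
    if not 25<g<31: print("bad grip"); raise SystemExit
    place(c); chk(c); release()
t=camera("top"); cv2.imwrite("pics/end.png",cv2.resize(t["image"][130:260,160:420],None,fx=3,fy=3))
s=camera("side"); cv2.imwrite("pics/end_s.png",cv2.resize(s["image"],None,fx=1.5,fy=1.5))
for col in("red","blue","green","yellow"):
    for ce,a,P,m in blobs(t,col,60,130): print(col,P[P[:,2]>np.percentile(P[:,2],90)-3].mean(0).round(1),N[col])
E
```

```text
over t 15.8 p [479.6 159.5 190.1] gap 27.1 F [ 0.   0.3 -0.7]
down True t 17.4 p [479.9 161.4  45.9] gap 27.1 F [1.5 1.2 1.7]
clear t 19.2 p [478.5 160.6 189.3] gap 85.2 F [ 0.6  0.1 -0.6]
gripped t 22.5 p [ 642.  -248.9   34.5] gap 27.2 F [2.1 0.  5.5]
lifted t 23.7 p [ 641.1 -248.6  189. ] gap 27.0 F [-0.1 -0.2 -1.1]
over t 25.0 p [570.   77.8 190.1] gap 27.3 F [ 0.  -0.8 -0.4]
down True t 26.6 p [570.5  79.5  46.3] gap 27.3 F [-1.2  0.6 10.3]
clear t 28.4 p [569.2  79.4 189.2] gap 85.4 F [-0.4 -0.4  0.3]
gripped t 31.7 p [ 413.6 -308.7   34.3] gap 27.1 F [ 0.3 -0.   7.3]
lifted t 32.9 p [ 413.  -308.2  189.3] gap 26.7 F [-1.1  0.5 -0.3]
over t 34.3 p [483.9  73.6 190. ] gap 27.0 F [ 0.2  0.2 -1.1]
down True t 35.9 p [485.   75.7  46. ] gap 27.2 F [1.9 2.2 3.3]
clear t 37.7 p [483.5  74.9 189.4] gap 85.4 F [-0.2 -0.1 -0.2]
red [ 503.5 -222.7   90.8] (564.6, 165.6)
green [ 565.  -331.    90.9] (478.8, 160.6)
```

View pics/end_s.png

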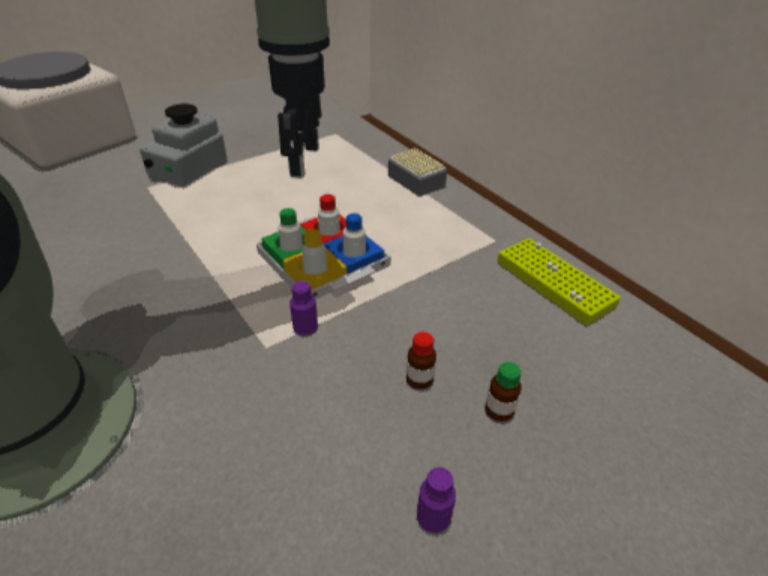

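All four bottles stand in the tray, and the ambers and purples are untouched. I'll move the arm away to check positions from above.

```bash
python3 - <<'E'
from job import *
from vis import *
p=read_state()["eef_pos"]; movel([p[0],p[1],260])
goto_joints([-1.301,0.521,-0.036,1.599,0.021,1.021,-0.113]); log("")
t=camera("top"); cv2.imwrite("pics/end2.png",cv2.resize(t["image"][130:260,160:420],None,fx=3,fy=3))
s=camera("side")
for n,c in(("top",t),("side",s)):
  for col in("red","blue","green","yellow"):
    for ce,a,P,m in blobs(c,col,60,130): print(n,col,P[P[:,2]>np.percentile(P[:,2],90)-3].mean(0).round(1),N[col])
E
```

```text
t 40.5 p [209.8 589.  199.5] gap 85.6 F [0.1 0.3 0.1]
top red [564.6 165.9 103. ] (564.6, 165.6)
top red [ 503.  -222.2   91.3] (564.6, 165.6)
top blue [571.8  79.8 103.2] (569.5, 79.3)
top green [ 565.  -330.4   90.6] (478.8, 160.6)
top green [479.1 159.8 103.4] (478.8, 160.6)
top yellow [484.7  73.7 103.1] (483.7, 74.8)
side red [564.2 162.6 102.3] (564.6, 165.6)
side red [ 502.  -225.    90.4] (564.6, 165.6)
side blue [570.6  76.9 102.2] (569.5, 79.3)
side green [476.7 155.6 101.9] (478.8, 160.6)
side green [ 563.9 -333.2   90.5] (478.8, 160.6)
side yellow [483.2  70.6 102.1] (483.7, 74.8)
```

View pics/end2.png

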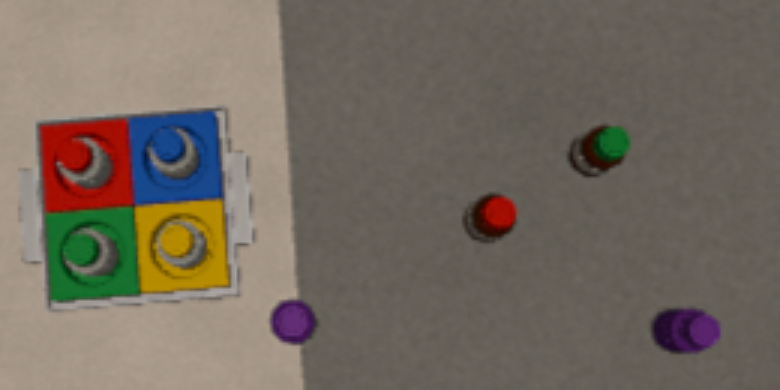

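Each cap sits over its own nest: red (75,160), blue (165,148), green (85,247) and yellow (175,240). By the top camera each is within about 3 mm of centre, at floor height. The ambers at (495,215) and (612,143) have not moved.

```bash
python3 -c "
from workcell import *
print(finish_job())"
```

```text
the job is handed in; nothing more can be done
None
```

The job is handed in (verdict not shown): all four white bottles stand upright on the floor of their matching nests, within about 3 mm of centre by the top camera, the amber and purple ones stayed put, and the run took about 41 s.

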